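# Tip a bisque tile into the stencil jig and close the stencil over it

## Robot

A 7-joint arm with a two-finger parallel gripper is mounted at the origin on a cart in front of the work surface, level with it; the furniture and walls round the work are solid. World frame = base frame: x ahead of the robot, y to its left, z up, the work surface at z = 0. Lengths are in mm, angles in rad, forces in N, time in s.
With the tool pointing down it reaches from about 400 to 875 mm from the base axis. Payload 19.3 kg.
Tool frame: the origin (TCP) lies on the centre line of the jaws, within the pads' length; the fingertips stand 17 mm ahead of it and the grasp point (between the pads) lies 2 mm behind it; z points along the fingers, y is the line along which they close (so a half turn about z gives the same grasp; the last joint's range is limited). The gripper opens to 85 mm and grips with 20 to 120 N. Pads are 22 mm wide; open, the fingers measure 114 mm over their backs; the gripper's body (76 mm by 85 mm) begins 54 mm behind the grasp point. The pads swing forward as they close: fully open they stand 13 mm farther back than shut.
Start: joints at [-1.26, 0.521, -0.036, 1.599, 0.021, 1.021, -0.113], TCP at [232.307, 580.214, 248.291] pointing down, gripper open.
Joint ranges: [-2.91, 2.91], [-0.3, 2.13], [-1.5, 1.42], [0.17, 2.43], [-1.26, 4.41], [0.16, 1.93], [-2.52, 2.52]. Speed limits (rad/s): [1.89, 1.89, 2.39, 2.39, 3.01, 3.01, 3.01].

## Interface

Orientations are given as a unit quaternion [w, x, y, z].
In Python, from station import manip, capture, outline_of gives the robot as it stands.
- The arm moves only by the shell command python3 -m creep 'ROWS'. ROWS is JSON, a list of rows, each a list of 7 numbers: the closure, from -1 (fully open) to 1 (shut), then the shift along the tool's x, y, z normalised to -1 to 1, where 1 is 200 mm, then the turn, a rotation vector about the tool's x, y, z normalised to -1 to 1, where 1 is 180 degrees. A call has 1 to 8 rows; each row is the pose to reach, as a shift and turn from the pose commanded when the call began, along the tool's axes at that moment, turning the shorter way round; what a row does not reach only later rows make up. A row lasts 1/8 s, in which the tool goes at most 62.5 mm and 10.7 degrees, less where a joint would pass 70% of its speed; a pose out of reach is approached as far as the arm can. A call with a number of a shift or a turn outside -1 to 1 is refused whole. A call with a gripper value outside its range is refused whole. The fingers move at their own pace and stop on an object; the grip force is fixed at half the most. Time passes only in rows, so rows that repeat a pose let the fingers close. It gives the time, the measured TCP pose, the force, the opening and the grip force at its end, in the units of the state.
- manip.get_obs(): the state, without advancing time (a new reading comes with each control period).
- capture(name): name is "side" or "top"; returns a dict with "color" (384x512x3 uint8, blue, green, red), "z_map" (384x512 float32, mm along the optical axis (not along the pixel's ray), 0 where there is no reading), "vfov" (degrees; the focal length in pixels is half the picture's height over the tangent of half this angle, whatever the lens; pixels are square), "cx", "cy" (the principal point, pixels), "view" (4x4, takes a point from world to camera coordinates). Camera axes: x right, y down, z forward; pixel columns grow to the right and rows downward; lengths in mm; the calibration is good to about 2 mm. A picture is of the moment at which its call begins.
- manip.close_job(): hands the job in; it is judged then, once.
Trained networks look in the newest picture that a camera, given by its name, has taken for a name from the list of things; names that differ only in an ending like _2 or _b are one class to them, and where a whole thing is asked for, a point or a joint stands for the part that bears it (a point fixed in the world has none). Each returns a list of dicts, best first, with "score" (0 to 1); they miss things now and then, are a little off and sometimes report something else, mostly with a low value. They report only what shows in the picture. A call takes as long as a camera call. They do not tell look-alikes from the thing itself.
- outline_of(name, camera): "mask" (384x512 bool, what is visible of it) and "box" ([left, top, width, height] in pixels, round what is visible of it).
The state is a dict: "t": time; "joints": joint angles; "joint_velocities": joint speeds; "tau": joint torques, N m; "position": TCP position; "eef_rot": TCP orientation; "force": force on the tool from outside, world axes, zero at the start; "torque": the same for the moment, N m; "grip_width": finger opening in mm; "gripper_force": force on a finger pad.
Only numpy, scipy, OpenCV 4.12 (cv2) and the standard library are available. Lean on these libraries where they do the work, as an engineer would, in place of code of your own. Each camera call takes 0.05 s, during which the arm holds its last target. There are 200 camera calls.

## Task

Get the bisque tile ready for stencilling, using pushes only: nothing may be gripped or lifted. The tile stands on edge on the cork bed of the stencil jig; push it near its top on the side that faces the robot, so that it topples away from the robot and lies flat on the cork bed, short of the far stop, then slide it with the fingertips fully home against both metal stops. Finally push the open stencil frame over from behind so that it drops shut around the tile, and leave the bottle, the stamp, the roll of tape and the egg cup where they are.

Things in the scene. Friction and masses are not known exactly. Their poses are not given: they have to be found in the camera images.
- tile: Square off-white bisque tile, 100 x 100 x 14 mm, 0.2 to 0.31 kg (slides at 2 to 4 N), standing on edge on the cork. Origin: centre of the edge it stands on; z points up the tile, y along that edge, x square to it: -x is the plain face (towards the robot at first, up when it lies as wanted), +x the ridged back. It topples once its top is pushed about 15 mm; lying, its top is 14 mm above the cork.
- tile_centre (a point): The middle of the tile, half way through its thickness, 50 mm along the tile's z axis from its origin; axes as tile.
- jig: Fixed stencil jig, a plywood board 18 mm thick. Origin on the counter's top under the tile's home place; x points away from the robot, y to the left towards the hinge, z up. The board runs x -140 to +100, y -160 to +130 mm. The cork bed (landing zone) is x -115 to +50, y -125 to +50 mm, its top at z = 20 mm, with a white line along its near and right sides.
- home (a point): Point on the cork's top at the centre of the tile's home place, axes as jig. A tile lying home against both stops has its middle 7 mm above this point. Overhead, a fixed wall shelf (underside 0.51 m above the counter) begins at world x = 0.625 m: keep the wrist clear of it.
- far_stop (a point): Middle of the top inner edge of the far stop, a fixed aluminium strip along the jig's y, at jig x = +50 mm: 10 mm wide, 8 mm above the cork, from jig y -115 to +50 mm. Axes as jig; the tile goes on its -x side, the robot's side.
- hinge_stop (a point): Middle of the top inner edge of the hinge-side stop, a fixed aluminium strip along the jig's x, at jig y = +50 mm: 10 mm wide, 8 mm above the cork, from jig x -75 to +50 mm. Axes as jig; the tile goes on its -y side.
- stencil_frame (a joint): Angle of the hinged wooden frame with its brass stencil plate: 0 shut (level), 1.57 upright, 1.9 rear end stop; at the start it leans back a little past upright, away from the bed. The hinge is stiff and damped: near upright the frame stays where it is left (1 to 2 N at its free edge move it), and once pushed below about 1.2 rad it sinks shut by itself within about 2 s.
- frame_hinge (a point): Middle of the frame's hinge axis, which runs along the jig's x at jig y = +85 mm, 36 mm above the counter; a wooden hinge block 33 mm high and 150 mm long stands behind it (jig y +85 to +115 mm). Axes as jig. Shut, the frame's rim reaches 5 mm down around the tile with 4 to 6 mm of play a side, so it closes only over a tile that lies home.
- frame_edge (a point): Middle of the frame's free edge (without tab), 161 mm from the hinge, half way through its 16 mm thickness. The frame is 145 mm wide; at mid-edge a tab 34 mm wide sticks out 14 mm more. Axes of the frame: -y runs from hinge to free edge, x along the hinge, z is its upper side when shut, which is its rear side (away from the bed) when open.
- blue_bottle: Bystander: squeeze bottle of blue underglaze with a white nozzle, 37 mm across, 98 mm high; origin under its centre, z up.
- wood_stamp: Bystander: wooden pattern stamp with a turned knob, 27 x 27 x 54 mm; origin under its centre, z up.
- tape_roll: Bystander: roll of masking tape lying flat, 80 mm across, 24 mm high; origin under its centre, z up.
- egg_cup: Bystander: small white bisque egg cup, 56 mm across, 58 mm high; origin under its centre, z up.
Things that resemble listed ones, but are neither listed nor needed, are in the scene too. What is shaped like the tile but orange or yellow is not meant.

How it is judged (in metres and radians):
On the way:
1. the tile has been toppled and lies flat, face up, on the cork bed, with the frame still open (angle between tile's own x axis and vertical above 3.04 rad and z of tile_centre in the frame of home below 0.011 m and x of tile_centre in the frame of home above -0.073 m and y of tile_centre in the frame of home above -0.083 m and value of joint stencil_frame above 0.8 rad), for 0.2 s.
At the end, for the whole second after the job is handed in: The tile lies flat and face up on the cork, at rest, its middle within 5 mm of its home place in x and y and square to the jig within 0.07 rad, and the stencil frame is fully shut around it (joint below 0.02 rad) (angle between tile's own x axis and vertical above 3.08 rad and x of tile_centre in the frame of home between -0.005 and 0.005 m and y of tile_centre in the frame of home between -0.005 and 0.005 m and z of tile_centre in the frame of home below 0.01 m and angle between the y axis of tile and the y axis of home, either way round below 0.07 rad and value of joint stencil_frame below 0.02 rad and linear speed of tile below 0.02 m/s); the robot touches nothing.
It fails at once if the tile is lifted (its middle more than 12 mm higher than when it stood, or 30 mm above the cork while lying flat) (z of tile_centre in the frame of home above 0.062 m or (angle between tile's own x axis and vertical above 2.8 rad and z of tile_centre in the frame of home above 0.03 m)).
It fails at once if the tile lands or is pushed more than about 8 mm outside the cork bed, or over a stop (angle between tile's own z axis and vertical above 1.4 rad and (x of tile_centre in the frame of home above 0.012 m or x of tile_centre in the frame of home below -0.073 m or y of tile_centre in the frame of home below -0.083 m or y of tile_centre in the frame of home above 0.012 m)).
It fails at once if the bottle, the stamp, the tape roll or the egg cup is moved by more than 20 mm (distance of any of blue_bottle, wood_stamp, tape_roll, egg_cup from where it was at the start of the episode above 0.02 m).
It also fails if it takes over 72 s, if anything falls off the work surface, if the arm or the gripper's body presses on something with over 40 N, if the wrist force passes 120 N, or if a joint passes its speed limit or range.

## Working session

There is one attempt and no reset: what is moved stays moved. The work goes in short steps, Python scripts to look and compute and a shell command to move; the robot and the scene stay as the last step left them, time stands still between calls to the robot, and variables do not carry over. Pictures are saved under pics/ and viewed, at most 10 in all, crops included, and the job is handed in when it is done.

```bash
mkdir -p pics
cat > h.py <<'E'
import numpy as np, cv2
from station import manip, capture, outline_of
def cloud(c):
    z=c["z_map"]; h,w=z.shape; f=h/2/np.tan(np.radians(c["vfov"])/2)
    v,u=np.mgrid[:h,:w]
    P=np.stack([(u-c["cx"])/f*z,(v-c["cy"])/f*z,z,np.ones_like(z)],-1)
    W=P@np.linalg.inv(np.array(c["view"])).T
    W=W[...,:3]; W[z<=0]=np.nan
    return W
E
python3 - <<'E'
from h import *
np.set_printoptions(precision=1,suppress=True)
ims=[]
for n in("top","side"):
    c=capture(n); np.savez(n,**c); cv2.imwrite(f"pics/{n}0.png",c["color"]); W=cloud(c)
    print(n,"cam at",np.linalg.inv(np.array(c["view"]))[:3,3])
    for k in("tile","jig","stencil_frame","blue_bottle","wood_stamp","tape_roll","egg_cup"):
        for d in outline_of(k,n)[:3]:
            p=W[d["mask"]]; p=p[~np.isnan(p[:,0])]
            print(k,round(d["score"],2),d["box"],np.percentile(p,3,0),np.median(p,0),np.percentile(p,97,0))
o=manip.get_obs();print(o["position"],o["eef_rot"],o["t"],o["force"])
E
```

```text
top cam at [ 395.4   35.3 1277.4]
tile 0.79 [306.4, 212.5, 19.1, 26.5] [ 368.7 -187.1   21.2] [ 410.  -164.8   96. ] [ 448.  -144.4  104.2]
tile 0.68 [349.1, 215.2, 29.0, 21.3] [ 377.2 -354.3    6.4] [ 410.2 -317.8   85.8] [ 442.8 -286.3  104.4]
tile 0.65 [105.1, 210.5, 27.9, 28.5] [357.2 479.5   5. ] [400.3 502.1  72.2] [443.1 530.1 103.3]
jig 0.93 [188.3, 156.9, 101.1, 82.1] [387.1 -49.3  14.2] [507.5 102.9  20.5] [627.2 224.5 193.2]
stencil_frame 0.96 [191.3, 170.6, 28.9, 47.0] [429.3 175.5  19.1] [495.7 208.4 132.1] [564.2 238.4 199. ]
blue_bottle 0.49 [294.4, 159.1, 15.3, 13.8] [ 593.3 -142.    13.7] [ 606.1 -123.5   67. ] [ 625.7 -110.4   92.3]
wood_stamp 0.65 [303.1, 186.3, 5.7, 12.7] [ 499.6 -158.9   -0.8] [ 512.9 -141.3   28. ] [ 530.1 -130.7   54.6]
wood_stamp 0.36 [295.5, 158.3, 12.9, 15.2] [ 593.3 -139.8   13.7] [ 605.7 -123.5   67.1] [ 622.4 -110.4   92.5]
tape_roll 0.59 [157.7, 187.4, 21.3, 18.6] [459.2 319.7   3. ] [495.3 358.8  24.1] [530.7 393.2  28.8]
egg_cup 0.78 [167.6, 216.2, 13.4, 15.7] [375.4 293.3   1.7] [399.5 326.1  28.3] [423.3 344.4  59.5]
side cam at [  -
[... 321 characters left out ...]
.3 118.7]
jig 0.81 [180.5, 124.6, 112.2, 103.6] [381.6 -50.5  -1.1] [498.7 141.7  19. ] [630.1 241.1 186.3]
stencil_frame 0.61 [198.0, 122.7, 43.2, 54.6] [428.  174.2  33.5] [495.5 204.8 118.5] [567.8 234.1 191.8]
blue_bottle 0.73 [292.8, 195.9, 9.0, 27.0] [ 592.5 -149.3   -1.5] [ 603.7 -140.4   45.6] [ 635.3 -113.4   84.7]
wood_stamp 0.49 [269.4, 217.4, 9.1, 17.2] [ 499.1 -163.4    2. ] [ 511.4 -151.7   23.4] [ 528.8 -134.7   51.5]
tape_roll 0.63 [189.5, 153.4, 9.5, 10.8] [456.1 322.8  -0.4] [469.3 351.1  16.1] [493.7 390.3  25.1]
egg_cup 0.55 [171.6, 156.4, 17.3, 18.4] [372.5 287.8  -0.4] [396.2 304.6  40.2] [422.5 345.9  55.4]
[232.3 580.2 248.3] [-0.   0.2  1.  -0. ] 0.8 [ 0.  -0.4  0.8]
```

View pics/top0.png

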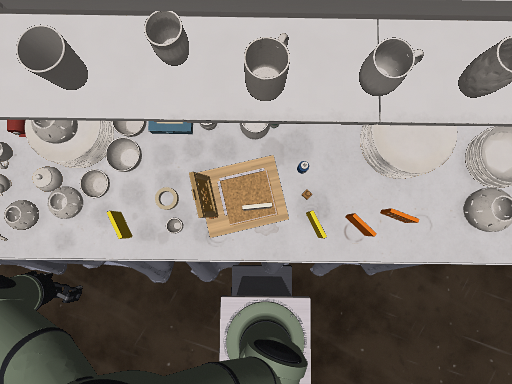

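View pics/side0.png

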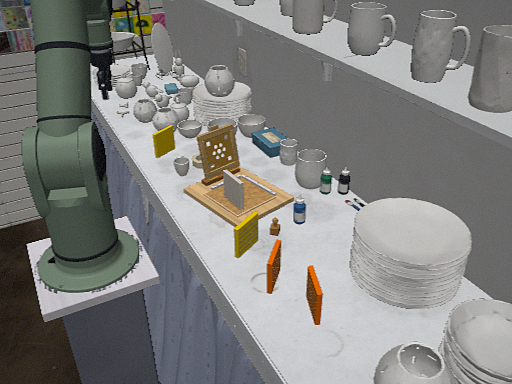

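The top view shows the white tile at (257,206) on the cork, and the open frame at (203,195). In the side view the tile is at (233,190). The look-alikes are two orange plates, top (361,224) and (400,215), and two yellow ones, top (317,224) and (119,224). Only the off-white one on the cork fits. I'll confirm that in a crop and fit the jig.

```bash
cat >> h.py <<'E'
def rect(p):
    (c,s,a)=cv2.minAreaRect(p[:,:2].astype(np.float32)); return np.array(c),s,a
E
python3 - <<'E'
from h import *
np.set_printoptions(precision=1,suppress=True)
c=dict(np.load("top.npz")); W=cloud(c); X,Y,Z=W[...,0],W[...,1],W[...,2]
m=(Z>11)&(Z<25)&(X>350)&(X<660)&(Y>-80)&(Y<260)
n,l,s,_=cv2.connectedComponentsWithStats(m.astype(np.uint8)); i=1+np.argmax(s[1:,4])
p=W[l==i]; print("board",rect(p),len(p),np.median(p[:,2]))
q=p
# right, near, far edges by line fits are via the rect; tile top
m=(Z>105)&(Z<130)&(X>400)&(X<520)&(Y>-40)&(Y<120); print("tiletop",rect(W[m]),m.sum(),np.median(Z[m]))
m=(Z>60)&(X>400)&(X<600)&(Y>120)&(Y<280); p=W[m]; print("frame",rect(p))
for a,b in((60,90),(90,130),(130,165),(165,220)):
    k=p[(p[:,2]>a)&(p[:,2]<b)]; print(a,len(k),np.median(k,0))
a=cv2.resize(c["color"][145:245,180:295],None,fx=5,fy=5,interpolation=2)
cs=dict(np.load("side.npz")); b=cv2.resize(cs["color"][115:235,175:300],(521,500),interpolation=2)
cv2.imwrite("pics/crop1.png",cv2.resize(np.hstack([a,b]),(800,370)))
E
```

```text
board (array([508.2,  88.1]), (240.34475708007812, 289.9368896484375), 13.848166465759277) 4268 19.592261086652456
tiletop (array([466.4,  33.3]), (13.993256568908691, 99.18476104736328), 5.944732666015625) 133 120.36233638653175
frame (array([497.5, 184.1]), (125.38237762451172, 147.42576599121094), 88.95389556884766)
60 185 [501.9 195.3  68.1]
90 167 [500.9 205.2 110.6]
130 142 [496.6 211.9 146.5]
165 334 [493.  221.  193.3]
```

View pics/crop1.png

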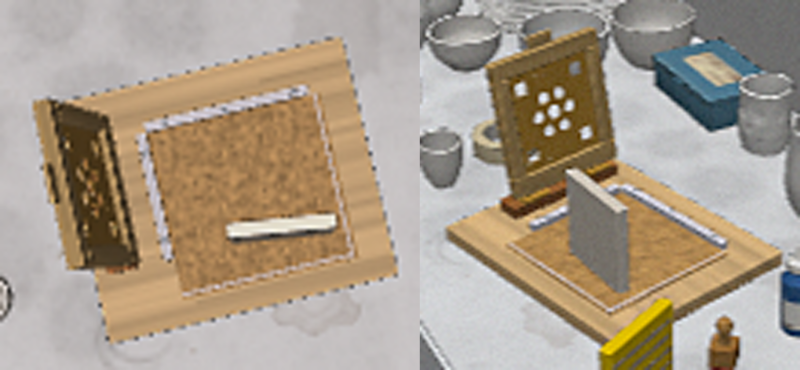

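The board fits 240×290 mm and its height is 19.6 mm, both as expected. The jig origin is about (524,107.5) with yaw 13.85°. The crop confirms the white tile standing on the cork (left half, 280,228). It stands at jig (-74,-58) with yaw 5.9°.

```bash
cat >> h.py <<'E'
from scipy.spatial.transform import Rotation as R
O=np.array([524.0,107.5]); A=np.radians(13.85); C,S=np.cos(A),np.sin(A)
def w(jx,jy): return O+jx*np.array([C,S])+jy*np.array([-S,C])
def go(x,y,z,yaw):
    """shift (units of 200 mm) and turn (units of pi) from here to TCP x,y,z, tool down, tool y at yaw deg from world y"""
    o=manip.get_obs(); q=np.array(o["eef_rot"]); r=R.from_quat(q[[1,2,3,0]])
    g=R.from_euler("z",yaw,degrees=True)*R.from_quat([0,1,0,0])
    s=r.inv().apply(np.array([x,y,z])-o["position"])/200
    print("t",o["t"],"pos",np.round(o["position"],1),"F",np.round(o["force"],1),"| row",np.round(s,4),np.round((r.inv()*g).as_rotvec()/np.pi,4))
E
python3 -c "
from h import *
go(421,28.5,290,5.9)"
```

```text
t 0.8 pos [232.3 580.2 248.3] F [ 0.  -0.4  0.8] | row [-1.9013 -2.2101 -0.2085] [-0.    -0.    -0.154]
```

```bash
python3 -m creep '[[1,-0.2,-0.2,-0.2,0,0,0],[1,-0.4,-0.45,-0.21,0,0,0],[1,-0.63,-0.74,-0.21,0,0,0],[1,-0.63,-0.74,-0.21,0,0,0]]'; python3 -m creep '[[1,-0.2,-0.25,0,0,0,0],[1,-0.4,-0.48,0,0,0,0],[1,-0.63,-0.74,0,0,0,0],[1,-0.63,-0.74,0,0,0,0]]'; python3 -m creep '[[1,-0.2,-0.25,0,0,0,0],[1,-0.4,-0.48,0,0,0,0],[1,-0.63,-0.74,0,0,0,0],[1,-0.63,-0.74,0,0,0,0],[1,-0.63,-0.74,0,0,0,-0.08],[1,-0.63,-0.74,0,0,0,-0.154],[1,-0.63,-0.74,0,0,0,-0.154]]'; python3 -c "
from h import *
go(421,28.5,117,5.9)"
```

```text
t: 1.3
position: [295.5, 392.8, 290.9]
eef_rot: [0.0, 0.191, 0.982, 0.0]
force: [1.1, 1.2, 0.2]
grip_width: 12.0
gripper_force: 0.0
t: 1.8
position: [357.3, 208.8, 290.6]
eef_rot: [0.0, 0.192, 0.981, 0.0]
force: [0.1, 1.1, 0.5]
grip_width: 0.2
gripper_force: 0.0
t: 2.68
position: [418.4, 28.9, 290.3]
eef_rot: [-0.0, -0.055, 0.998, 0.0]
force: [-0.5, -0.3, -0.3]
grip_width: 0.1
gripper_force: 0.0
t 2.675 pos [418.4  28.9 290.3] F [-0.5 -0.3 -0.3] | row [-0.0127 -0.0037  0.8664] [0.0001 0.     0.0021]
```

```bash
python3 -m creep '[[1,-0.01,0,0.25,0,0,0],[1,-0.01,0,0.5,0,0,0],[1,-0.01,0,0.75,0,0,0],[1,-0.01,0,0.865,0,0,0],[1,-0.01,0,0.865,0,0,0]]'; python3 -m creep '[[1,-0.04,0,0,0,0,0],[1,-0.08,0,0,0,0,0],[1,-0.10,0,0,0,0,0],[1,-0.12,0,0,0,0,0],[1,-0.14,0,0,0,0,0],[1,-0.15,0,0,0,0,0],[1,-0.16,0,0,0,0,0],[1,-0.17,0,0,0,0,0]]'
python3 - <<'E'
from h import *
np.set_printoptions(precision=1,suppress=True)
c=capture("top"); W=cloud(c); Z=W[...,2]
m=(Z>105)&(Z<130)&(W[...,0]>440)&(W[...,0]<520)&(W[...,1]>-40)&(W[...,1]<120)
if m.sum()>5: print(m.sum(),rect(W[m]))
a=cv2.resize(c["color"][145:245,180:295],None,fx=5,fy=5,interpolation=2); cv2.imwrite("pics/t1.png",a)
go(421,28.5,117,5.9)
E
```

```text
t: 3.3
position: [419.6, 28.7, 116.1]
eef_rot: [-0.001, -0.052, 0.999, -0.0]
force: [0.4, 0.7, 1.0]
grip_width: -0.0
gripper_force: 0.0
t: 4.3
position: [454.1, 31.2, 117.3]
eef_rot: [-0.0, -0.051, 0.999, -0.0]
force: [-1.2, 0.0, 0.5]
grip_width: -0.2
gripper_force: 0.1
t 4.35 pos [454.3  31.3 117.3] F [ 0.6 -0.1  0. ] | row [0.2 0.  0. ] [-0.  0.  0.]
```

View pics/t1.png

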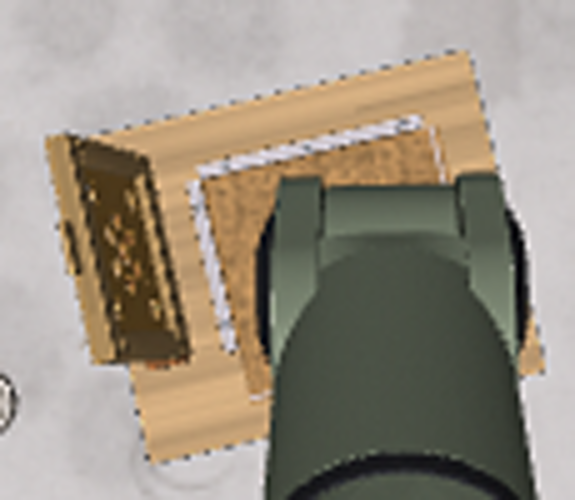

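The hand covers the tile at (390,280) in this crop, so the top view can't show it. I'll keep pushing and use the side camera for depth.

```bash
python3 -m creep '[[1,-0.015,0,0,0,0,0],[1,-0.03,0,0,0,0,0],[1,-0.045,0,0,0,0,0],[1,-0.06,0,0,0,0,0],[1,-0.07,0,0,0,0,0],[1,-0.07,0,0,0,0,0]]'
cat >> h.py <<'E'
def tile_side(n="side"):
    c=capture(n); W=cloud(c); cs=c["color"].astype(int)
    J=np.stack([(W[...,0]-O[0])*C+(W[...,1]-O[1])*S,-(W[...,0]-O[0])*S+(W[...,1]-O[1])*C,W[...,2]],-1)
    m=(J[...,0]>-125)&(J[...,0]<48)&(J[...,1]>-130)&(J[...,1]<48)&(J[...,2]>28)&(J[...,2]<140)&(cs[...,0]>110)
    for nm in outline_of("tile",n)[:5]:
        k=nm["mask"]&(J[...,2]>5)&m
        if k.sum()>20: p=J[k]; print(n,nm["score"],"jig lo/med/hi",np.percentile(p,2,0),np.median(p,0),np.percentile(p,98,0))
    k=m; print("raw",k.sum(),rect(J[k]),np.percentile(J[k],[2,50,98],axis=0)[:,2]) 
    return c
E
python3 - <<'E'
from h import *
np.set_printoptions(precision=1,suppress=True)
c=tile_side()
a=cv2.resize(c["color"][100:240,165:305],None,fx=4,fy=4,interpolation=2); cv2.imwrite("pics/s1.png",a)
go(421,28.5,117,5.9)
E
```

```text
t: 5.1
position: [468.0, 32.7, 117.3]
eef_rot: [-0.0, -0.051, 0.999, -0.0]
force: [-0.4, -0.5, 0.3]
grip_width: -0.1
gripper_force: 0.0
side 0.73 jig lo/med/hi [ -64.9 -117.9   28.5] [-16.7 -70.6  31.9] [ 32.1 -18.6  35.8]
raw 525 (array([-16.9, -38.2]), (169.560546875, 132.69113159179688), 88.65301513671875) [28.5 31.9 36.4]
t 5.2 pos [467.8  32.7 117.3] F [-0.2  0.1  0. ] | row [0.2 0.  0. ] [-0. -0. -0.]
```

View pics/s1.png

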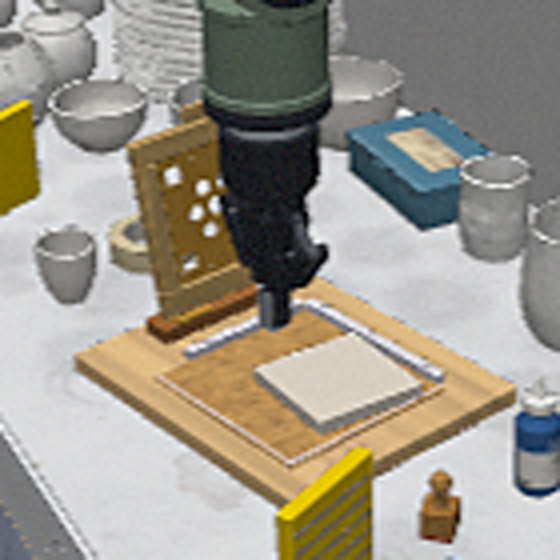

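The tile has toppled flat, face up, at about jig (-17,-70). It lies at (340,380) in the crop, short of the far stop. Next I go behind its near edge and push it to the far stop.

```bash
python3 -c "
from h import *
go(*w(-102,-69),43,13.85)"
```

```text
t 5.2 pos [467.8  32.7 117.3] F [-0.2  0.1  0. ] | row [ 0.1396 -0.0688  0.3714] [-0.     -0.     -0.0442]
```

```bash
python3 -m creep '[[1,0.14,-0.069,0,0,0,-0.044],[1,0.14,-0.069,0.05,0,0,-0.044],[1,0.14,-0.069,0.25,0,0,-0.044],[1,0.14,-0.069,0.371,0,0,-0.044],[1,0.14,-0.069,0.371,0,0,-0.044]]'; python3 -m creep '[[1,-0.05,0,0,0,0,0],[1,-0.08,0,0,0,0,0],[1,-0.11,0,0,0,0,0],[1,-0.13,0,0,0,0,0],[1,-0.15,0,0,0,0,0],[1,-0.16,0,0,0,0,0],[1,-0.17,0,0,0,0,0],[1,-0.18,0,0,0,0,0]]';  python3 -c "
from h import *
go(*w(-61,-69),43,13.85)
np.set_printoptions(precision=1,suppress=True)
tile_side()"
```

```text
t: 5.82
position: [440.8, 16.1, 41.8]
eef_rot: [-0.001, -0.12, 0.993, -0.0]
force: [-0.1, 0.1, -0.4]
grip_width: 0.1
gripper_force: 0.0
t: 6.82
position: [475.7, 24.3, 43.0]
eef_rot: [-0.001, -0.12, 0.993, -0.0]
force: [-9.2, -4.2, 5.6]
grip_width: -0.1
gripper_force: 5.3
t 6.825 pos [475.7  24.3  43. ] F [-9.2 -4.2  5.6] | row [-0.0291  0.001  -0.0002] [ 0.     -0.0006 -0.0003]
side 0.81 jig lo/med/hi [ -56.7 -117.1   28.6] [ -1.  -84.4  31.8] [ 43.9 -31.2  36. ]
raw 372 (array([-13.5, -38.8]), (163.76678466796875, 131.5757598876953), 83.89311981201172) [28.6 31.8 40.3]
```

```bash
python3 -m creep '[[1,-0.01,0,0,0,0,0],[1,-0.02,0,0,0,0,0],[1,-0.025,0,0,0,0,0],[1,-0.025,0,0,0,0,0]]'; python3 -c "
from h import *
go(*w(-61,-69),43,13.85)"; python3 -m creep '[[1,0.12,0,0,0,0,0],[1,0.2,0,-0.3,0,0,0],[1,0.2,0,-0.5,0,0,0],[1,0.2,-0.3,-0.5,0,0,0],[1,0.2,-0.6,-0.5,0,0,0],[1,0.2,-0.6,-0.5,0,0,0]]';  python3 -c "
from h import *
np.set_printoptions(precision=1,suppress=True)
c=tile_side();tile_side('top')
a=cv2.resize(c['color'][130:230,180:300],None,fx=5,fy=5,interpolation=2); cv2.imwrite('pics/s2.png',a)
go(*w(-61,-69),43,13.85)"
```

```text
t: 7.42
position: [476.8, 24.2, 42.5]
eef_rot: [-0.005, -0.12, 0.993, -0.0]
force: [-24.3, -9.6, 18.2]
grip_width: 0.0
gripper_force: 12.9
t 7.425 pos [476.8  24.2  42.5] F [-24.3  -9.6  18.2] | row [-0.024   0.003  -0.0029] [ 0.0001 -0.003  -0.0006]
t: 8.18
position: [471.8, -104.7, 143.4]
eef_rot: [0.001, -0.117, 0.993, -0.001]
force: [0.0, 0.9, -0.6]
grip_width: -0.2
gripper_force: 0.0
side 0.71 jig lo/med/hi [ -56.2 -118.    28.2] [-22.8 -80.   32. ] [ 35.7 -19.8  36.2]
raw 384 (array([ -2.5, -36.6]), (167.03672790527344, 105.0196304321289), 86.40214538574219) [28.2 32.1 36.3]
top 0.71 jig lo/med/hi [ -52.6 -110.5   29.9] [ -6.  -64.3  34.8] [ 42.8 -18.1  39.9]
raw 774 (array([-30.6, -62.8]), (99.2244644165039, 150.181640625), 84.57439422607422) [29.8 34.8 39.8]
t 8.375 pos [471.1 -99.3 143. ] F [ 0.2 -0.2 -0.1] | row [-0.2  0.6  0.5] [0. 0. 0.]
```

View pics/s2.png

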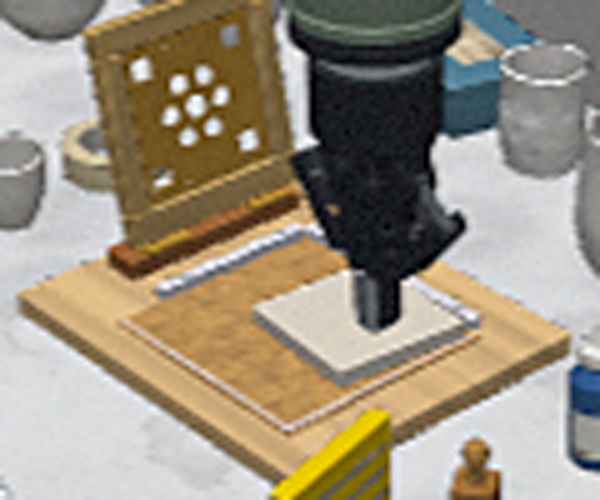

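The tile lies flat at (360,320) in the crop, square to the far stop, spanning jig y from -118 to -18. Next is the push from the right towards the hinge stop.

```bash
python3 -c "
from h import *
go(*w(-2,-152),43,13.85)"
```

```text
t 8.375 pos [471.1 -99.3 143. ] F [ 0.2 -0.2 -0.1] | row [-0.4942  0.18    0.5003] [0.0001 0.     0.0002]
```

```bash
python3 -m creep '[[1,-0.25,0.1,0,0,0,0],[1,-0.494,0.18,0,0,0,0],[1,-0.494,0.18,0.1,0,0,0],[1,-0.494,0.18,0.35,0,0,0],[1,-0.494,0.18,0.5,0,0,0],[1,-0.494,0.18,0.5,0,0,0]]'; python3 -m creep '[[1,0,0.05,0,0,0,0],[1,0,0.09,0,0,0,0],[1,0,0.13,0,0,0,0],[1,0,0.17,0,0,0,0],[1,0,0.21,0,0,0,0],[1,0,0.25,0,0,0,0],[1,0,0.29,0,0,0,0],[1,0,0.32,0,0,0,0]]'; python3 -m creep '[[1,0,0.02,0,0,0,0],[1,0,0.04,0,0,0,0],[1,0,0.055,0,0,0,0],[1,0,0.07,0,0,0,0],[1,0,0.085,0,0,0,0]]'; python3 -c "
from h import *
go(*w(-2,-64.5),43,13.85)
np.set_printoptions(precision=1,suppress=True)
tile_side()"
```

```text
t: 9.12
position: [557.2, -40.4, 41.5]
eef_rot: [-0.002, -0.121, 0.993, 0.0]
force: [-0.5, -0.4, 0.2]
grip_width: 0.1
gripper_force: 0.0
t: 10.12
position: [544.4, 20.1, 44.4]
eef_rot: [0.002, -0.12, 0.993, -0.001]
force: [1.9, -8.0, 11.4]
grip_width: 0.2
gripper_force: 5.6
t: 10.75
position: [540.4, 36.3, 44.4]
eef_rot: [0.002, -0.12, 0.993, -0.001]
force: [2.4, -7.2, 12.0]
grip_width: 0.3
gripper_force: 5.9
t 10.75 pos [540.4  36.3  44.4] F [ 2.4 -7.2 12. ] | row [0.0043 0.0426 0.0068] [-0.0005  0.0009 -0.0005]
side 0.6 jig lo/med/hi [-57.1 -64.   28.6] [-22.9 -10.9  32. ] [26.1 31.  36.2]
raw 393 (array([-10.1, -18.5]), (126.42659759521484, 98.87542724609375), 88.42552947998047) [28.6 32.1 62. ]
```

```bash
python3 -m creep '[[1,0,0.015,0,0,0,0],[1,0,0.03,0,0,0,0],[1,0,0.04,0,0,0,0],[1,0,0.04,0,0,0,0]]';python3 -m creep '[[1,0,0.01,0,0,0,0],[1,0,0.02,0,0,0,0],[1,0,0.03,0,0,0,0],[1,0,0.03,0,0,0,0]]'; python3 -c "
from h import *
go(*w(-2,-64.5),43,13.85)
np.set_printoptions(precision=1,suppress=True)
tile_side()"
```

```text
t: 11.35
position: [538.4, 44.3, 44.4]
eef_rot: [0.002, -0.12, 0.993, -0.0]
force: [2.0, -5.2, 12.7]
grip_width: 0.1
gripper_force: 6.2
t: 11.85
position: [537.0, 50.1, 44.4]
eef_rot: [0.002, -0.12, 0.993, -0.0]
force: [1.8, -6.6, 12.8]
grip_width: 0.4
gripper_force: 6.4
t 11.85 pos [537.   50.1  44.4] F [ 1.8 -6.6 12.8] | row [ 0.0044 -0.0281  0.007 ] [-0.0004  0.0009 -0.0004]
side 0.97 jig lo/med/hi [-58.4 -52.3  28.7] [-20.4  -2.8  32.2] [32.3 43.4 45.6]
raw 402 (array([ -8.8, -32.3]), (105.63924407958984, 164.9712371826172), 4.090320587158203) [28.7 32.2 69.7]
```

```bash
python3 -m creep '[[1,0,0.007,0,0,0,0],[1,0,0.014,0,0,0,0],[1,0,0.02,0,0,0,0],[1,0,0.02,0,0,0,0]]';python3 -m creep '[[1,0,0.007,0,0,0,0],[1,0,0.014,0,0,0,0],[1,0,0.02,0,0,0,0],[1,0,0.02,0,0,0,0]]'; python3 -c "
from h import *
go(*w(-2,-64.5),43,13.85)"
```

```text
t: 12.45
position: [537.2, 52.7, 44.5]
eef_rot: [0.003, -0.119, 0.993, -0.001]
force: [9.6, -13.3, 5.9]
grip_width: 0.2
gripper_force: 11.3
t: 12.95
position: [537.9, 53.9, 44.7]
eef_rot: [0.004, -0.118, 0.993, -0.003]
force: [19.0, -30.1, 1.1]
grip_width: 0.2
gripper_force: 19.6
t 12.95 pos [537.9  53.9  44.7] F [ 19.  -30.1   1.1] | row [ 0.0134 -0.0455  0.0089] [-0.002   0.0024 -0.0016]
```

The tile is home against the hinge stop: the force rose to 30 N and the motion stopped. I'll back off and reseat it against the far stop.

```bash
python3 -m creep '[[1,0,-0.15,0,0,0,0],[1,0,-0.15,-0.3,0,0,0],[1,0,-0.15,-0.5,0,0,0],[1,0.3,0,-0.5,0,0,0],[1,0.5,0.15,-0.5,0,0,0],[1,0.5,0.3,-0.5,0,0,0],[1,0.5,0.3,-0.5,0,0,0]]';  python3 -c "
from h import *
np.set_printoptions(precision=1,suppress=True)
c=tile_side();tile_side('top')
a=cv2.resize(c['color'][130:230,180:300],None,fx=5,fy=5,interpolation=2); cv2.imwrite('pics/s3.png',a)
go(*w(-92,0),43,13.85)"
```

```text
t: 13.82
position: [421.9, 94.9, 143.7]
eef_rot: [0.001, -0.122, 0.993, 0.0]
force: [-0.1, -0.7, 0.2]
grip_width: -0.4
gripper_force: 0.0
side 0.98 jig lo/med/hi [-56.5 -51.3  28.4] [-10.4  -5.3  31.8] [40.5 44.8 35.9]
raw 458 (array([-34. ,  -3.1]), (101.07271575927734, 154.69937133789062), 89.66364288330078) [28.4 31.8 36. ]
top 0.92 jig lo/med/hi [ -2.5 -47.2  29.5] [19.6  0.6 34.8] [41.1 45.6 39.7]
raw 343 (array([14.7, -0.7]), (97.1342544555664, 55.71525955200195), 89.7357406616211) [29.5 34.8 39.7]
t 14.025 pos [422.7  92.2 143.2] F [-0.2 -0.6 -0.1] | row [-0.  -0.   0.5] [-0.  0. -0.]
```

View pics/s3.png

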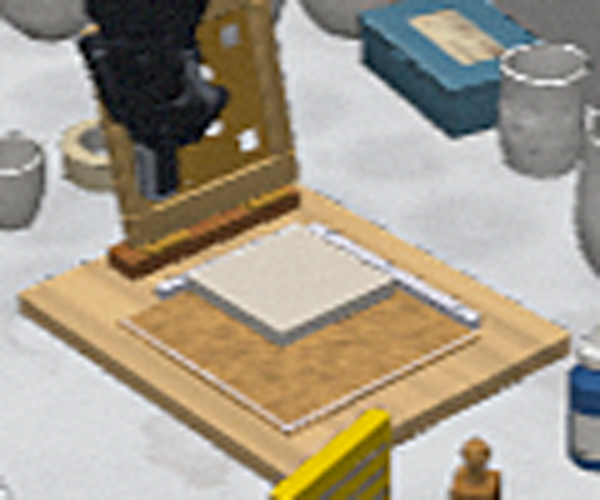

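The tile at (290,280) looks home and square against both stops. One confirming push towards the far stop follows.

```bash
python3 -m creep '[[1,0,0,0.25,0,0,0],[1,0,0,0.4,0,0,0],[1,0,0,0.5,0,0,0],[1,0,0,0.5,0,0,0]]'; python3 -m creep '[[1,-0.05,0,0,0,0,0],[1,-0.09,0,0,0,0,0],[1,-0.11,0,0,0,0,0],[1,-0.12,0,0,0,0,0],[1,-0.13,0,0,0,0,0],[1,-0.135,0,0,0,0,0],[1,-0.14,0,0,0,0,0]]';  python3 -c "
from h import *
np.set_printoptions(precision=1,suppress=True)
go(*w(-92,0),43,13.85)"
```

```text
t: 14.52
position: [422.0, 91.8, 42.1]
eef_rot: [-0.001, -0.12, 0.993, -0.0]
force: [1.0, -0.8, 0.1]
grip_width: -0.1
gripper_force: 0.0
t: 15.4
position: [449.6, 99.4, 43.1]
eef_rot: [-0.0, -0.12, 0.993, -0.0]
force: [0.5, 0.2, -1.1]
grip_width: 0.4
gripper_force: 0.0
t 15.4 pos [449.6  99.4  43.1] F [ 0.5  0.2 -1.1] | row [ 0.1 -0.   0. ] [-0. -0. -0.]
```

```bash
python3 -m creep '[[1,-0.02,0,0,0,0,0],[1,-0.035,0,0,0,0,0],[1,-0.045,0,0,0,0,0],[1,-0.05,0,0,0,0,0],[1,-0.055,0,0,0,0,0],[1,-0.055,0,0,0,0,0]]';  python3 -c "
from h import *
go(*w(-65.7,6),43,13.85)"
```

```text
t: 16.15
position: [460.4, 102.0, 43.1]
eef_rot: [0.0, -0.12, 0.993, -0.0]
force: [-1.2, 0.2, -0.9]
grip_width: -0.0
gripper_force: 0.3
t 16.15 pos [460.4 102.   43.1] F [-1.2  0.2 -0.9] | row [ 0.0132 -0.0197  0.0004] [-0.      0.0001 -0.0002]
```

```bash
python3 -m creep '[[1,-0.01,0,0,0,0,0],[1,-0.02,0,0,0,0,0],[1,-0.025,0,0,0,0,0],[1,-0.025,0,0,0,0,0]]';  python3 -m creep '[[1,-0.006,0,0,0,0,0],[1,-0.012,0,0,0,0,0],[1,-0.018,0,0,0,0,0],[1,-0.018,0,0,0,0,0]]'; python3 -c "
from h import *
go(*w(-65.7,6),43,13.85)"
```

```text
t: 16.65
position: [462.2, 102.3, 42.7]
eef_rot: [-0.003, -0.12, 0.993, -0.0]
force: [-17.4, -4.4, 12.0]
grip_width: 0.2
gripper_force: 9.0
t: 17.15
position: [462.6, 102.2, 42.2]
eef_rot: [-0.006, -0.12, 0.993, -0.001]
force: [-32.5, -8.2, 21.6]
grip_width: -0.1
gripper_force: 16.9
t 17.15 pos [462.6 102.2  42.2] F [-32.5  -8.2  21.6] | row [ 0.0241 -0.018  -0.0036] [-0.     -0.0041 -0.0003]
```

The tile is home against both stops. Now up and over the frame to the position behind it.

```bash
python3 -m creep '[[1,0.12,0,0,0,0,0],[1,0.12,0,-0.3,0,0,0],[1,0.12,0,-0.6,0,0,0],[1,0.12,0,-0.9,0,0,0],[1,0.12,0,-1,0,0,0],[1,0.12,0,-1,0,0,0]]'; python3 -m creep '[[1,0,0,-0.25,0,0,0],[1,0,0,-0.25,0,0,0],[1,0,0,-0.25,0,0,0]]'; python3 -c "
from h import *
go(*w(0,172),290,13.85)"
```

```text
t: 17.9
position: [446.2, 98.7, 244.6]
eef_rot: [0.002, -0.12, 0.993, 0.001]
force: [-0.1, -0.6, -0.5]
grip_width: -0.1
gripper_force: 0.0
t: 18.27
position: [445.1, 98.3, 292.1]
eef_rot: [-0.001, -0.12, 0.993, -0.0]
force: [-0.1, 0.5, 0.3]
grip_width: 0.1
gripper_force: 0.0
t 18.275 pos [445.1  98.3 292.1] F [-0.1  0.5  0.3] | row [-0.3938  0.8102  0.01  ] [-0.0001 -0.0003 -0.0002]
```

```bash
python3 -m creep '[[1,-0.1,0.25,0,0,0,0],[1,-0.2,0.5,0,0,0,0],[1,-0.394,0.75,0,0,0,0],[1,-0.394,0.82,0,0,0,0],[1,-0.394,0.82,0,0,0,0]]'; python3 -m creep '[[1,0,0,0.25,0,0,0],[1,0,0,0.45,0,0,0],[1,0,0,0.56,0,0,0],[1,0,0,0.56,0,0,0]]'; python3 -c "
from h import *
c=capture('side'); cv2.imwrite('pics/s4.png',cv2.resize(c['color'][70:230,160:320],None,fx=3.5,fy=3.5,interpolation=2))
go(*w(0,20),177,13.85)"
```

```text
t: 18.9
position: [482.0, 276.6, 291.4]
eef_rot: [-0.001, -0.121, 0.993, -0.001]
force: [-0.2, -0.8, -0.5]
grip_width: -0.1
gripper_force: 0.0
t: 19.4
position: [482.1, 274.4, 179.8]
eef_rot: [-0.001, -0.119, 0.993, -0.001]
force: [-0.2, 0.2, 0.3]
grip_width: -0.2
gripper_force: 0.0
t 19.45 pos [482.7 275.  181.1] F [0.  0.3 0.8] | row [-0.0015 -0.7626  0.0213] [-0.0003 -0.0003 -0.0006]
```

View pics/s4.png

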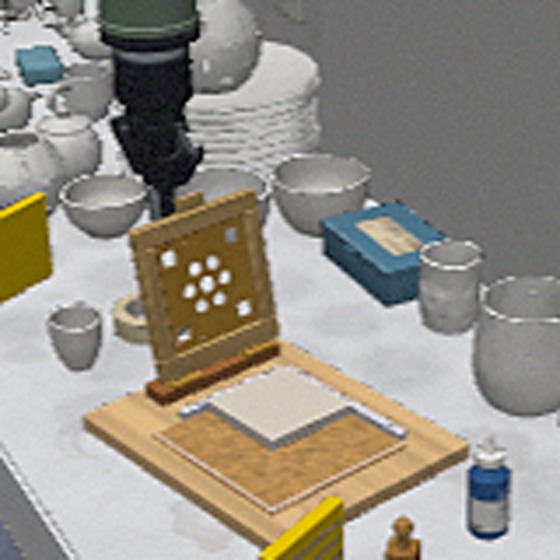

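The fingertips at (165,200) are behind the frame's upper edge and the tile at (280,405) is home. Now I push the frame over.

```bash
python3 -m creep '[[1,0,-0.08,0.01,0,0,0],[1,0,-0.16,0.01,0,0,0],[1,0,-0.22,0.01,0,0,0],[1,0,-0.28,0.01,0,0,0],[1,0,-0.34,0.01,0,0,0],[1,0,-0.4,0.01,0,0,0],[1,0,-0.46,0.01,0,0,0],[1,0,-0.52,0.01,0,0,0]]'; python3 -m creep '[[1,0,-0.05,0,0,0,0],[1,0,-0.1,0,0,0,0],[1,0,-0.15,0,0,0,0],[1,0,-0.2,0,0,0,0],[1,0,-0.23,0,0,0,0],[1,0,-0.23,0,0,0,0],[1,0,-0.23,0,0,0,0],[1,0,-0.23,0,0,0,0]]'; python3 -m creep '[[1,0,0,-0.3,0,0,0],[1,0.3,0,-0.6,0,0,0],[1,0.5,0,-0.6,0,0,0],[1,0.5,0.3,-0.6,0,0,0],[1,0.5,0.6,-0.6,0,0,0],[1,0.5,0.9,-0.6,0,0,0],[1,0.5,0.9,-0.6,0,0,0],[1,0.5,0.9,-0.6,0,0,0]]'
python3 - <<'E'
from h import *
c=capture('side'); cv2.imwrite('pics/s5.png',cv2.resize(c['color'][100:230,170:310],None,fx=4,fy=4,interpolation=2))
for n in("side","top"):
    W=cloud(c if n=="side" else capture(n))
    J=np.stack([(W[...,0]-O[0])*C+(W[...,1]-O[1])*S,-(W[...,0]-O[0])*S+(W[...,1]-O[1])*C,W[...,2]],-1)
    for a in((-90,-62),(-40,40),(62,80)):
        m=(abs(J[...,0])<68)&(J[...,1]>a[0])&(J[...,1]<a[1])&(J[...,2]<150); print(n,a,np.round(np.percentile(J[m][:,2],[10,50,90,97]),1))
E
```

```text
t: 20.45
position: [508.3, 173.8, 180.2]
eef_rot: [0.001, -0.12, 0.993, 0.0]
force: [1.0, 0.2, 0.4]
grip_width: -0.3
gripper_force: 0.3
t: 21.45
position: [518.5, 131.1, 179.1]
eef_rot: [0.0, -0.121, 0.993, 0.0]
force: [-0.8, 0.7, 0.0]
grip_width: 0.2
gripper_force: 0.0
t: 22.45
position: [378.3, 281.5, 299.0]
eef_rot: [-0.0, -0.121, 0.993, -0.0]
force: [0.6, -0.1, 0.3]
grip_width: 0.3
gripper_force: 0.0
side (-90, -62) [16.5 32.6 43.6 45.9]
side (-40, 40) [31.5 35.6 43.1 45.2]
side (62, 80) [40.  43.4 46.  46.9]
top (-90, -62) [19.6 43.2 47.2 49.7]
top (-40, 40) [34.6 38.5 45.4 47.7]
top (62, 80) [42.7 46.2 49.  50.7]
```

View pics/s5.png

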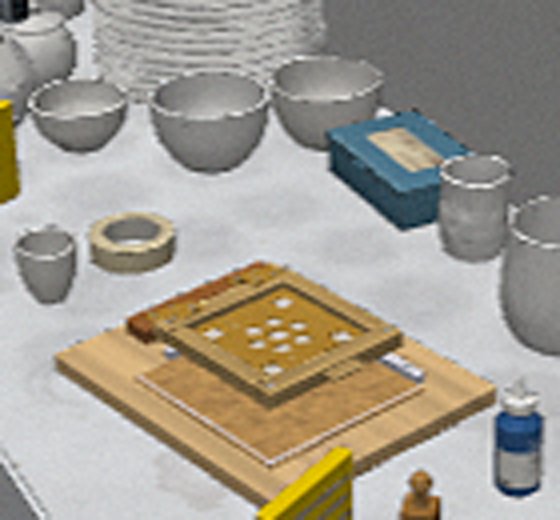

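The frame is down around the tile at (285,335). I'll wait a moment and check that it is level.

```bash
python3 -m creep '[[1,0,0,0,0,0,0],[1,0,0,0,0,0,0],[1,0,0,0,0,0,0],[1,0,0,0,0,0,0]]' >/dev/null
python3 - <<'E'
from h import *
for n in("side","top"):
    W=cloud(capture(n))
    J=np.stack([(W[...,0]-O[0])*C+(W[...,1]-O[1])*S,-(W[...,0]-O[0])*S+(W[...,1]-O[1])*C,W[...,2]],-1)
    m=(abs(J[...,0])<70)&(J[...,1]>-75)&(J[...,1]<78)&(J[...,2]<60)&(J[...,2]>25)
    p=J[m]; k=np.ones(len(p),bool)
    h=p[:,2]>39; p=p[h]
    for i in range(4):
        G=np.c_[p,][:,[0,1]]; G=np.c_[G,np.ones(len(p))]; s,*_=np.linalg.lstsq(G,p[:,2],rcond=None); e=p[:,2]-G@s; p=p[abs(e)<2.5]
    print(n,len(p),np.round(s,4))
    c=(abs(J[...,0])<70)&(abs(J[...,1]+110)<10)&(abs(J[...,2]-20)<8); print("cork z",np.median(J[c][:,2]))
    b=(J[...,0]<-85)&(J[...,0]>-135)&(J[...,1]>-120)&(J[...,1]<120)&(abs(J[...,2]-19)<8); p=J[b]; print("board slope",np.polyfit(p[:,1],p[:,2],1))
E
```

```text
side 360 [1.20000e-03 2.10000e-03 4.28504e+01]
cork z 18.453249252823355
board slope [-7.04943582e-03  1.68581876e+01]
top 490 [1.20000e-03 1.10000e-03 4.47185e+01]
cork z 20.965575605305503
board slope [-6.89494547e-03  1.94621194e+01]
```

The frame is level to within 0.01 rad and its top is at about 44 mm (36 + 8), so it is shut.

```bash
python3 -c "
from h import *
print(manip.close_job())"
```

```text
the job is handed in; nothing more can be done
None
```

The tile lies flat, face up and home against both stops with the stencil frame shut around it, and the job was handed in at about 23 s; no verdict was returned, and I did not re-measure the bottle, stamp, tape roll and egg cup, though no move went near them.

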